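# Put the spectacle case away in the spring-lid keepsake chest

## Task

Press the round release button on the sloped front of the wooden keepsake chest so that its sprung lid pops up, then put the fingers to the bobbing lid and hold it still for a moment. Swing it gently all the way back until it stands open by itself, without banging it. Then lay the black spectacle case flat in the chest, not dropping it, let go and leave the lid open; the mug and the coasters stay where they are.

Things in the scene. Friction and masses are not known exactly. Their poses are not given: they have to be found in the camera images.
- chest: Brown wooden keepsake chest, fixed; body 180 (x) x 220 (y) x 120 mm high, with a sloped foot jutting 42 mm further at its front. Origin: centre of the body's underside. Its own -x side is the front (button), +x side the hinge, z up. Inside one open tray 154 (x) x 180 (y) mm, 65 deep. Stands left or right on the table, its front facing sideways, to the robot's right
- tray (a point): centre of the tray's inner floor, 55 mm above the table; axes as the chest
- release (a joint): travel (m) of the round brass button, 36 mm across, in a brass collar 52 mm across on the sloped front; 0 out, 0.009 fully in, springs back. Needs about 2 N to start and 6 N fully in; the latch lets go at about 0.006
- release_top (a point): centre of the button's outer face, 127 mm in front of the chest's origin, 57 mm up; own z = button axis, out of the slope: 40 degrees from vertical, leaning to the chest's front (-x). It travels along its -z. The lid's edge overhangs to 22 mm behind (+x of) this point, 64 to 76 mm above it: a hand coming straight down hits the lid, so come in along the button's axis
- lid (a joint): lid angle (rad): 0 shut and latched, 1.72 back on its stop, 9 degrees past upright. Released, a spring arm at its left (+y) edge throws it to about 0.7, then it bobs a few seconds about 0.4. The spring lifts only below 1.0; above, the lid (280 g) falls back by its weight; past about 1.57 it falls on to its stop and stays. Over 2.5 rad/s beyond 1.2 counts as banged
- lid_hinge (a point): on the lid's hinge axis (which runs along the chest's y), 90 mm behind the chest's origin and 120 mm up; fixed to the chest, axes as the chest
- lid_edge (a point): middle of the lid's lower front edge, 195 mm from the hinge axis; the lid is a flat board 220 mm wide, 12 mm thick, overhanging the chest's front by 15 mm: fingers can go under it. Own x points from here to the hinge, z is the lid's outside. A 22 mm wide brass tongue hangs 27 mm down under the lid 21 mm from this edge at mid width
- case: Black rigid spectacle case with rounded edges, closed, 130 (x) x 54 (y) x 38 mm high, 120 g (varies). Origin: centre of its underside; x is its long axis, z up. It lies flat on the table on the side where the chest is not; it fits into the tray lengthwise from front to hinge (its x along the chest's x) or crosswise
- mug: white mug, 76 mm wide, 90 mm high, close behind the chest (hinge side), clear of the open lid; origin centre of underside; leave alone
- coasters: stack of round coasters, 92 mm wide, 22 mm high, off the -x end of the case; origin centre of underside; leave alone
Not all that is in view belongs to the job. What is meant by the case is not white, and is the smaller of those in its own colour.

How it is judged (in metres and radians):
On the way, in this order (a step that is already met when the one before it is completed fails the run):
1. the button released the lid: it has popped up (value of joint lid above 0.15 rad), for 0.05 s.
2. the fingers steady the lid: they touch it and it is still for 0.3 s, part open (contact force between the fingers and lid above 0.1 N and value of joint lid above 0.2 rad and velocity of joint lid between -0.25 and 0.25 rad/s), for 0.3 s.
3. the lid stands fully back by itself, the fingers off it (value of joint lid above 1.62 rad and contact force between each of the fingers, the arm and lid below 0.05 N), for 0.2 s.
At the end, for the whole second after the job is handed in: the lid stands back beyond 1.62 rad, and the case lies at rest in the tray, flat within 0.15 rad and right way up, its underside within 12 mm of the tray floor (value of joint lid above 1.62 rad and z of case in the frame of tray between -0.005 and 0.012 m and x of case in the frame of tray between -0.06 and 0.06 m and y of case in the frame of tray between -0.075 and 0.075 m and angle between case's own z axis and vertical below 0.15 rad and linear speed of case below 0.02 m/s); the robot touches nothing.
It fails at once if the lid was banged back (faster than 2.5 rad/s beyond 1.2 rad) (value of joint lid above 1.2 rad and velocity of joint lid above 2.5 rad/s).
It fails at once if the case was dropped or thrown (over 0.8 m/s out of the fingers) (linear speed of case above 0.8 m/s and contact force between the fingers and case below 0.3 N).
It fails at once if the mug or the coasters were moved more than 30 mm (distance of any of mug, coasters from where it was at the start of the episode above 0.03 m).
It also fails if it takes over 72 s, if anything falls off the work surface, if the arm or the gripper's body presses on something with over 40 N, if the wrist force passes 120 N, or if a joint passes its speed limit or range.

## Robot

A 7-joint arm with a two-finger parallel gripper is mounted at the origin on the work surface. World frame = base frame: x ahead of the robot, y to its left, z up, the work surface at z = 0. Lengths are in mm, angles in rad, forces in N, time in s.
With the tool pointing down it reaches from about 400 to 900 mm from the base axis. Payload 5.6 kg.
Tool frame: the origin (TCP) lies midway between the tips of the shut fingers; the grasp point (between the pads) lies 19 mm behind it; z points along the fingers, y is the line along which they close (so a half turn about z gives the same grasp; the last joint's range is limited). The gripper opens to 92 mm and grips with 3 to 60 N. Pads are 20 mm wide; open, the fingers measure 128 mm over their backs; the gripper's body (75 mm by 189 mm) begins 69 mm behind the grasp point.
Start: joints at [1.156, 0.468, -0.012, 1.603, 0.006, 1.071, -0.056], TCP at [236.1, -605.612, 214.592] pointing down, gripper open.
Joint ranges: [-2.53, 2.53], [-0.31, 2.02], [-1.57, 1.55], [0.28, 2.44], [-1.29, 4.43], [0.15, 1.84], [-2.92, 2.92]. Speed limits (rad/s): [2.57, 2.57, 3.14, 3.14, 3.14, 3.14, 3.14].

## Interface

Orientations are given as a rotation vector (axis times angle).
In Python, from cell import robot, grip, kin, viewer gives the robot as it stands. Calls block until the motion is done:
- robot.movep(position, orientation): joint-space move of the TCP to a pose.
- robot.servo_line(position, feed=150, rotation=None): straight line of the TCP; rotation=None keeps the orientation; feed is the mean speed in mm/s.
- robot.goto_joints(angles): joint-space move.
- grip(opening, newtons=None): opening from 0.0 (shut) to 1.0 (fully open); newtons is the grip in N (None keeps the last); returns when the fingers have stopped.
- robot.hold(seconds).
- kin.ik(position, orientation): joint angles nearest the present ones, or None.
- robot.observe(): the state.
- viewer.read_camera(name): name is "scene" or "top" or "wrist"; returns the picture (480x640x3 uint8, red, green, blue); there is no depth.
- viewer.camera_info(name): a dict with "camera_matrix" (3x3 intrinsics, pixels), "R" (3x3) and "t" (3): a world point X has camera coordinates R X + t. Camera axes: x right, y down, z forward; pixel columns grow to the right and rows downward; lengths in mm; the calibration is good to about 2 mm. A picture is of the moment at which its call begins: read the wrist's pose just before it. camera_info takes no time and is no camera call; for the wrist camera it gives the pose at the moment of the call.
A pose or a line that the arm cannot do raises robot.IKError and nothing moves.
- robot.job_done(): hands the job in; it is judged then, once.
Trained networks look in the newest picture that a camera, given by its name, has taken for a name from the list of things; names that differ only in an ending like _2 or _b are one class to them, and where a whole thing is asked for, a point or a joint stands for the part that bears it (a point fixed in the world has none). Each returns a list of dicts, best first, with "confidence" (0 to 1); they miss things now and then, are a little off and sometimes report something else, mostly with a low value. They report only what shows in the picture. A call takes as long as a camera call. They do not tell look-alikes from the thing itself.
- viewer.silhouettes(name, camera): "mask" (480x640 bool, what is visible of it).
- viewer.pinpoint(name, camera): "at" ([x, y, z] in mm, in the coordinates of the camera as it stood for that picture, good to about 4 mm: a listed point, or the origin of a listed thing).
The state is a dict: "t": time; "joints": joint angles; "joint_velocities": joint speeds; "joint_torque": joint torques, N m; "tcp_pos": TCP position; "tcp_rot": TCP orientation; "contact_force": force on the tool from outside, world axes, zero at the start; "wrist_torque": the same for the moment, N m; "grip_width": opening from 0.0 (shut) to 1.0 (fully open); "grip_force": force on a finger pad.
Only numpy, scipy, OpenCV 4.12 (cv2) and the standard library are available. Lean on these libraries where they do the work, as an engineer would, in place of code of your own. Each camera call takes 0.05 s, during which the arm holds its last target. There are 200 camera calls.

## Working session

There is one attempt and no reset: what is moved stays moved. The work goes in short steps, each a Python script; the robot and the scene stay as the last script left them, time stands still between calls to the robot, and variables do not carry over. Pictures are saved under pics/ and viewed, at most 10 in all, crops included, and the job is handed in when it is done.

```bash
ls; mkdir -p pics
cat > h.py <<'E'
import numpy as np, cv2
from scipy.spatial.transform import Rotation as Rn
from cell import robot, grip, kin, viewer
def snap(c,f=None):
    im=viewer.read_camera(c)
    if f: cv2.imwrite('pics/'+f,cv2.cvtColor(im,cv2.COLOR_RGB2BGR))
    return im
def w(c,p):
    i=viewer.camera_info(c); return np.array(i["R"]).T@(np.array(p)-np.array(i["t"]).ravel())
def proj(c,X):
    i=viewer.camera_info(c); q=np.array(i["camera_matrix"])@(np.array(i["R"])@np.array(X)+np.array(i["t"]).ravel()); return q[:2]/q[2]
E
python3 - <<'E'
from h import *
s=robot.observe(); print(s)
for c in("top","scene"):
    snap(c,c+'1.png')
    for n in("chest","release_top","lid_edge","lid_hinge","tray","case","mug","coasters"):
        print(c,n,[(np.round(w(c,d["at"])),round(d["confidence"],2)) for d in viewer.pinpoint(n,c)])
E
```

```text
pics
{'t': 0.0, 'joints': array([ 1.15601317,  0.46839246, -0.01159175,  1.60359434,  0.00602957,
        1.07136631, -0.05627153]), 'joint_velocities': array([-5.29642614e-04,  1.77698313e-03, -1.44357236e-03, -5.27337041e-05,
       -7.78965075e-04,  1.31104297e-03,  6.10031333e-04]), 'joint_torque': array([ 1.04227034e-03, -5.20557153e+01, -1.20760463e-02, -2.43741059e+01,
       -5.66552742e-02,  1.74159516e-02,  1.39327435e-04]), 'tcp_pos': array([ 235.8478212 , -605.10143155,  213.64253854]), 'tcp_rot': array([-3.08584416e+00, -5.80282396e-01,  7.33649014e-04]), 'contact_force': array([0.37583077, 0.4856908 , 0.28666977]), 'wrist_torque': array([-0.00255825,  0.02355974, -0.04337146]), 'grip_force': 0.0, 'grip_width': 0.9990118741805335}
top chest [(array([546., 207.,  -1.]), 0.65)]
top release_top [(array([582.,  87.,  56.]), 0.69)]
top lid_edge [(array([576., 105., 120.]), 0.63)]
top lid_hinge [(array([519., 293., 117.]), 0.88)]
top tray [(array([518., 294., 117.]), 0.18)]
top case [(array([ 724., -181.,   -0.]), 0.93), (array([ 551., -196.,    1.]), 0.9), (array([ 512., -379.,   -1.]), 0.69)]
top mug [(array([452., 353.,  -0.]), 0.76)]
top coasters [(array([ 412., -182.,   -3.]), 0.97)]
scene chest [(array([543., 206.,   1.]), 0.93)]
scene release_top []
scene lid_edge [(array([571., 110., 124.]), 0.87)]
scene lid_hinge [(array([517., 297., 120.]), 0.78)]
scene tray []
scene case [(array([ 514., -378.,    1.]), 0.82), (array([ 715., -178.,   -0.]), 0.61), (array([ 553., -195.,   -3.]), 0.6)]
scene mug []
scene coasters [(array([ 413., -187.,    1.]), 0.92)]
```

View pics/top1.png

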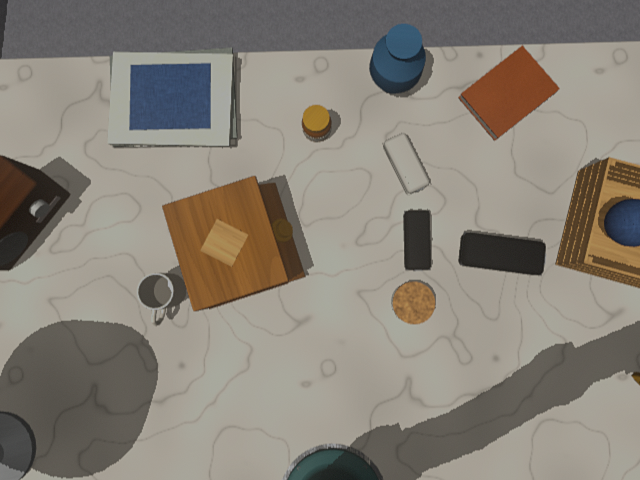

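View pics/scene1.png

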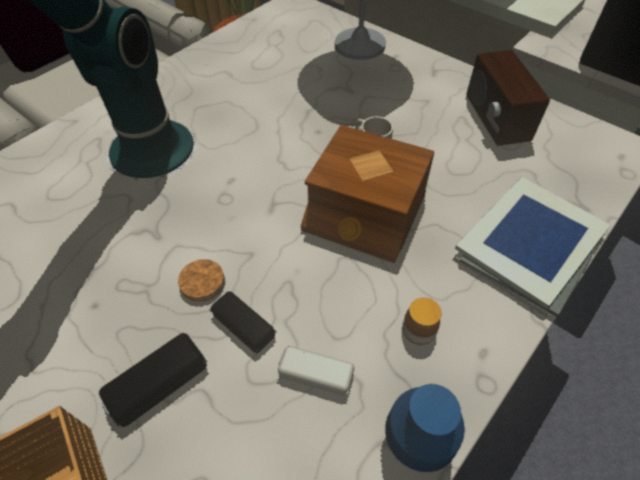

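Run:
```python
from h import *
im=snap("top")
i=viewer.camera_info("top");K=np.array(i["camera_matrix"]);R=np.array(i["R"]);t=np.array(i["t"]).ravel();C=-R.T@t
def back(uv,z):
    d=R.T@np.linalg.inv(K)@np.r_[uv,1]; return C+d*(z-C[2])/d[2]
print(C)
for n,z in(("case",30),("chest",130),("lid",130),("release",57),("mug",90)):
  for d in viewer.silhouettes(n,"top"):
    m=d["mask"].astype(np.uint8)
    p=np.argwhere(m)[:,::-1].astype(float)
    q=np.array([back(u,z)[:2] for u in p]).astype(np.float32)
    print(n,round(d["confidence"],2),len(p),p.mean(0).round(),cv2.minAreaRect(q),im[m>0].mean(0).round())
```

```text
[ 466.85795898   -5.75440675 1056.74319435]
case 0.67 1555 [417. 241.] ((546.7244873046875, -195.20872497558594), (56.177249908447266, 130.78565979003906), 87.81297302246094) [50. 48. 44.]
case 0.65 1584 [406. 164.] ((717.1445922851562, -177.1620635986328), (132.30966186523438, 60.31695556640625), 24.190013885498047) [155. 151. 141.]
case 0.58 3044 [502. 254.] ((513.703857421875, -376.91656494140625), (187.3240509033203, 79.24980926513672), 81.02735137939453) [47. 45. 42.]
chest 0.87 13071 [233. 243.] ((548.1117553710938, 182.3076934814453), (226.3743896484375, 233.08538818359375), 16.749126434326172) [126.  88.  48.]
chest 0.27 11071 [225. 244.] ((544.3472290039062, 201.38485717773438), (221.12783813476562, 197.7046356201172), 16.916248321533203) [134.  93.  49.]
lid 0.58 11172 [224. 243.] ((544.568115234375, 200.2906951904297), (221.5195770263672, 198.32627868652344), 16.7894344329834) [134.  93.  49.]
release 0.7 234 [284. 229.] ((577.8941040039062, 90.03762817382812), (34.76588439941406, 34.454803466796875), 43.71630859375) [81. 61. 32.]
mug 0.85 1677 [161. 294.] ((448.8078918457031, 343.6340026855469), (90.3330307006836, 105.7219467163086), 44.04778289794922) [96. 92. 85.]
```

Top view: chest at about (225,243) px with its button at (284,229). The small black case is at (417,241), the larger black one (502,254) and the white one are decoys, and the coasters are at (413,301). Chest yaw is about 106.8° and the measured sizes match. Next I check IK for the whole route.

```bash
cat >> h.py <<'E'
TH=np.radians(106.8); EX=np.array([np.cos(TH),np.sin(TH),0]); EY=np.array([-np.sin(TH),np.cos(TH),0]); EZ=np.array([0,0,1.])
O=np.array([543.5,207,0])
def cw(x,y,z): return O+x*EX+y*EY+z*EZ
def ori(a,s=1):   # tool tilted by a deg from down, pointing to chest +x; tool y along s*EY
    a=np.radians(a); z=np.sin(a)*EX-np.cos(a)*EZ; y=s*EY
    return Rn.from_matrix(np.c_[np.cross(y,z),y,z]).as_rotvec()
N=-np.sin(np.radians(40))*EX+np.cos(np.radians(40))*EZ
BT=cw(-127,0,57)
def lidp(phi,r=150,y=-45,h=10):
    return cw(90-r*np.cos(phi)-h*np.cos(phi)*np.sin(phi), y, 120+r*np.sin(phi)-h*np.cos(phi)**2)
E
python3 - <<'E'
from h import *
f=lambda q: None if q is None else np.round(q,2)
for s in(1,-1):
    print(s,"press",f(kin.ik(BT,ori(40,s))),f(kin.ik(BT+80*N,ori(40,s))))
    for a in(90,80,70):
        print(a,[f(kin.ik(p,ori(a,s))) for p in(cw(-150,-45,150),lidp(.35)-20*EZ,lidp(.5),lidp(1.1),lidp(1.68),lidp(1.68)-100*EX)])
    print("place",f(kin.ik(cw(-3,-8,62),ori(0,s))),f(kin.ik(cw(-3,-8,250),ori(0,s))))
E
```

```text
1 press [ 0.18  0.77 -0.07  1.71 -0.67  1.09 -2.28] [ 0.21  0.71 -0.01  1.64 -0.63  1.24 -2.3 ]
90 [array([ 0.41,  1.16, -0.23,  1.33, -0.96,  1.79, -2.23]), array([ 0.18,  1.1 , -0.03,  1.49, -1.16,  1.79, -2.09]), array([ 0.17,  1.03, -0.03,  1.52, -1.18,  1.8 , -2.13]), array([ 0.1 ,  0.89, -0.05,  1.63, -1.25,  1.75, -2.18]), array([ 0.1 ,  0.85, -0.23,  1.7 , -1.27,  1.57, -2.2 ]), array([ 0.1 ,  0.87, -0.03,  1.62, -1.26,  1.78, -2.2 ])]
80 [array([ 0.26,  1.05,  0.02,  1.38, -1.03,  1.79, -2.17]), array([ 0.18,  1.  , -0.03,  1.53, -1.09,  1.66, -2.13]), array([ 0.16,  0.93, -0.02,  1.55, -1.1 ,  1.68, -2.17]), array([ 0.08,  0.8 , -0.04,  1.64, -1.17,  1.64, -2.23]), array([ 0.  ,  0.74, -0.1 ,  1.71, -1.25,  1.53, -2.26]), array([ 0.09,  0.78, -0.02,  1.63, -1.17,  1.67, -2.26])]
70 [array([ 0.11,  0.97,  0.22,  1.43, -1.06,  1.76, -2.13]), array([ 0.15,  0.91, -0.02,  1.56, -1.01,  1.54, -2.18]), array([ 0.12,  0.84,  0.  ,  1.58, -1.03,  1.57, -2.22]), array([ 0.04,  0.71, -0.01,  1.65, -1.09,  1.54, -2.3 ]), array([-0.02,  0.66, -0.11,  1.71, -1.14,  1.41, -2.35]), array(
[... 692 characters left out ...]
-0.54,  1.31,  0.65]), array([ 0.66,  1.14, -0.84,  1.51, -0.56,  1.31,  0.6 ]), array([ 0.65,  1.06, -0.94,  1.59, -0.61,  1.22,  0.53]), array([ 0.57,  1.03, -0.99,  1.67, -0.68,  1.08,  0.53]), array([ 0.66,  1.04, -0.95,  1.58, -0.61,  1.25,  0.51])]
70 [array([ 0.69,  1.12, -0.76,  1.38, -0.42,  1.4 ,  0.58]), array([ 0.64,  1.1 , -0.8 ,  1.53, -0.46,  1.22,  0.58]), array([ 0.65,  1.05, -0.84,  1.54, -0.47,  1.23,  0.53]), array([ 0.63,  0.96, -0.94,  1.6 , -0.52,  1.17,  0.44]), array([ 0.53,  0.89, -0.93,  1.67, -0.63,  1.06,  0.45]), array([ 0.65,  0.94, -0.95,  1.59, -0.52,  1.2 ,  0.42])]
place [ 0.14  0.71 -0.75  1.82  0.62  0.86 -0.62] [ 0.34  0.57 -1.07  1.67  0.53  1.22 -0.55]
```

Run:
```python
from h import *
grip(0,20)
o=ori(40,-1)
robot.movep(BT+90*N,o); robot.servo_line(BT+8*N,120)
robot.hold(.2); f0=robot.observe()["contact_force"]@N
for k in np.arange(6,-17,-2):
    robot.servo_line(BT+k*N,40)
    s=robot.observe(); f=s["contact_force"]@N-f0; print(k,round(f,1),(s["tcp_pos"]-BT)@N)
    if f>7.5: break
snap("scene","press.png"); print(s["t"],viewer.pinpoint("lid_edge","scene") and [w("scene",d["at"]) for d in viewer.pinpoint("lid_edge","scene")])
robot.servo_line(BT+90*N,200)
robot.movep(cw(-160,-45,150),ori(85,-1))
snap("scene","pop.png"); d=viewer.pinpoint("lid_edge","scene"); print([w("scene",x["at"]) for x in d],robot.observe()["t"])
```

```text
6 -0.4 5.99828681555451
4 0.8 3.7796013171830847
2 -0.3 1.8286141712752604
0 1.0 0.22058833419220913
-2 2.3 -1.7779253889372342
-4 3.9 -3.8346786801128054
-6 3.2 -5.8996054012011365
-8 5.7 -7.790520166029548
-10 11.4 -8.659570587934356
8.4083 [array([565.20222024, 145.00533686, 236.38115849])]
[array([570.68545249, 124.97341853, 197.04508837]), array([544.1918522 , 211.52546008,  54.8429321 ])] 9.9167
```

Run:
```python
from h import *
robot.hold(2)
snap("scene","pop2.png"); print([w("scene",x["at"]) for x in viewer.pinpoint("lid_edge","scene")])
p=lidp(.4)-22*EZ
robot.servo_line(p,80); robot.hold(.2); f0=robot.observe()["contact_force"]
for k in range(1,14):
    robot.servo_line(p+[0,0,3*k],20); s=robot.observe(); f=(s["contact_force"]-f0); print(3*k,f.round(1))
    if f[2]<-1.2: break
robot.hold(.3)
snap("scene","touch.png"); print([w("scene",x["at"]) for x in viewer.pinpoint("lid_edge","scene")],robot.observe()["t"],robot.observe()["tcp_pos"])
```

```text
[array([569.32210507, 125.03572599, 197.64291911])]
3 [-0.8  0.6  0.4]
6 [-1.  -1.1 -0.2]
9 [-0.8 -0.4 -0.1]
12 [-1.3  0.3 -0. ]
15 [-1.   0.4 -0.5]
18 [-1.4  0.4 -0.3]
21 [ 0.2 -0.3  0.3]
24 [-1.2  0.8 -0.1]
27 [-1.1  0.  -0.2]
30 [-1.5 -0.2  0.2]
33 [-1.1 -0.2 -0.2]
36 [-0.6  0.9 -0.1]
39 [-0.6 -0.7  0.1]
[array([564.4037509 , 133.92455575, 215.34146418])] 18.0167 [601.54086532 170.47174027 186.88399152]
```

View pics/touch.png

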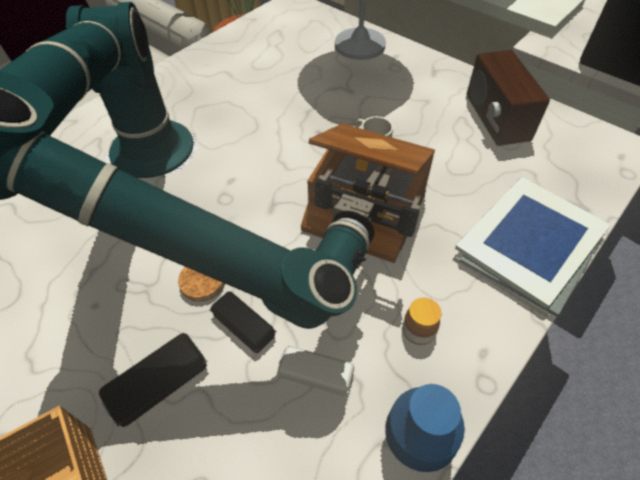

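The lid's front edge, at about (370,145) px, rests on the fingers, and its height rose from 197 to 215 mm. I raise it a bit further so it presses on the fingers, hold it, then swing it back.

Run:
```python
from h import *
robot.servo_line(lidp(.62),30); robot.hold(1.0); print(robot.observe()["contact_force"].round(1))
for ph in np.arange(.8,1.57,.15): robot.servo_line(lidp(ph),70)
for ph in (1.6,1.68): robot.servo_line(lidp(ph),35); print(ph,robot.observe()["contact_force"].round(1))
robot.hold(.3); snap("scene","back.png"); print([w("scene",x["at"])for x in viewer.pinpoint("lid_edge","scene")])
robot.servo_line(lidp(1.68)-130*EX,150); robot.hold(.3)
snap("scene","back2.png"); print([w("scene",x["at"])for x in viewer.pinpoint("lid_edge","scene")],cw(90+195*.149,0,120+195*.989),robot.observe()["t"])
snap("top"); print([w("top",x["at"])for x in viewer.pinpoint("case","top")])
```

```text
[-0.7 -0.   0.2]
1.6 [0.2 0.1 1.2]
1.68 [-1.   0.3 -0.1]
[array([509.71135004, 323.75346876, 314.24487704])]
[array([510.12408367, 324.39857669, 316.27305028])] [509.08931941 320.97367278 312.855     ] 25.5583
[array([513.12575493, 322.4444699 , 315.35965769]), array([ 549.62245722, -196.44066504,    3.4228733 ])]
```

View pics/back2.png

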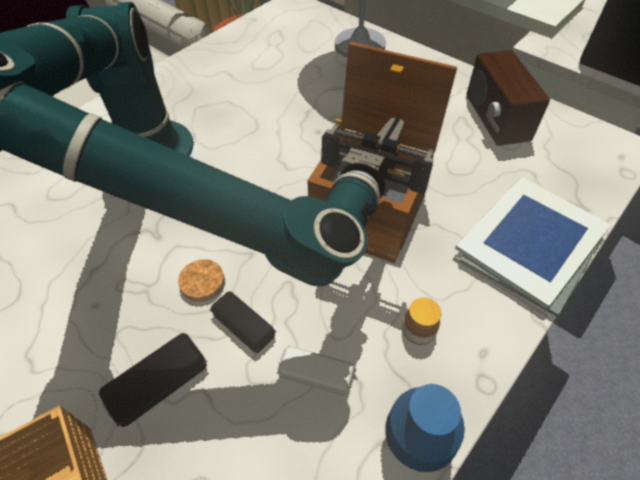

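The lid stands fully back: its edge is at z≈315, matching the expected 313, and it shows at about (400,60) px with the fingers off it. Now the case.

Run:
```python
from h import *
a=np.radians(-2.2); y=np.array([-np.sin(a),np.cos(a),0]); z=-EZ
g=Rn.from_matrix(np.c_[np.cross(y,z),y,z]).as_rotvec()
P=np.array([549,-195.5,0])
robot.servo_line(lidp(1.68)-200*EX+40*EZ,200)
print(kin.ik(P+[0,0,150],g),robot.observe()["joints"])
robot.movep(P+[0,0,160],g); grip(1.0)
i=snap("wrist","w.png"); print([w("wrist",x["at"]) for x in viewer.pinpoint("case","wrist")],robot.observe()["t"])
```

```text
[ 1.05644315  0.72961843 -1.10334049  1.77914245  0.72833527  1.10619706
  1.23307761] [ 0.78649967  1.12640958 -1.03700565  1.44074844 -0.52502826  1.42837604
  0.40335846]
[array([ 547.71451865, -198.10699399,   -2.17587047]), array([ 7.15884368e+02, -1.73527253e+02, -2.92273090e-02]), array([ 516.30012203, -377.25532303,    4.11951571])] 28.975
```

View pics/w.png

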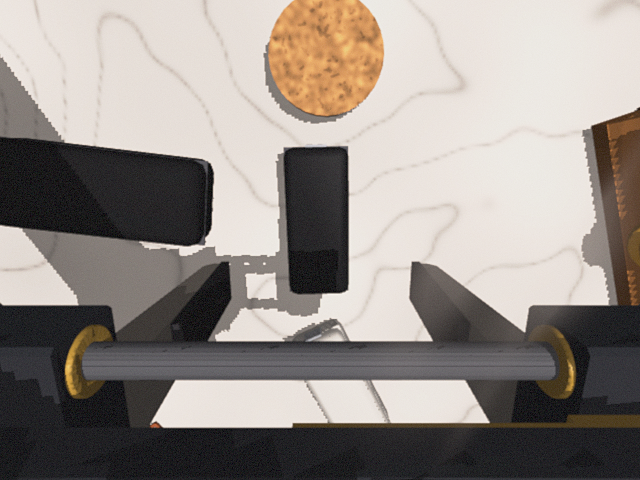

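The small case is at (318,220) px, centred and aligned between the fingers, with the coasters clear ahead of it. I grasp it and carry it over.

Run:
```python
from h import *
P=np.array([548.5,-196.5,0])
robot.servo_line(P+[0,0,5],120); grip(0,25); s=robot.observe(); print(s["grip_width"]*92,s["grip_force"])
robot.servo_line(P+[0,0,230],150); s=robot.observe(); print(s["grip_width"]*92,s["grip_force"])
o=ori(0,-1); robot.movep(cw(-4,-8,250),o)
robot.hold(.2); f0=robot.observe()["contact_force"]
snap("top","over.png"); snap("wrist"); 
for d in viewer.pinpoint("case","wrist")[:2]: print(w("wrist",d["at"]))
robot.servo_line(cw(-4,-8,130),120)
snap("scene","over2.png"); print(robot.observe()["t"],(robot.observe()["contact_force"]-f0).round(1))
```

```text
54.20537183790788 24.905925393104553
53.89490951289646 24.90897238254547
[549.80720164 202.86711759 242.12450832]
35.8333 [-1.3 -0.5 -0.8]
```

View pics/over2.png

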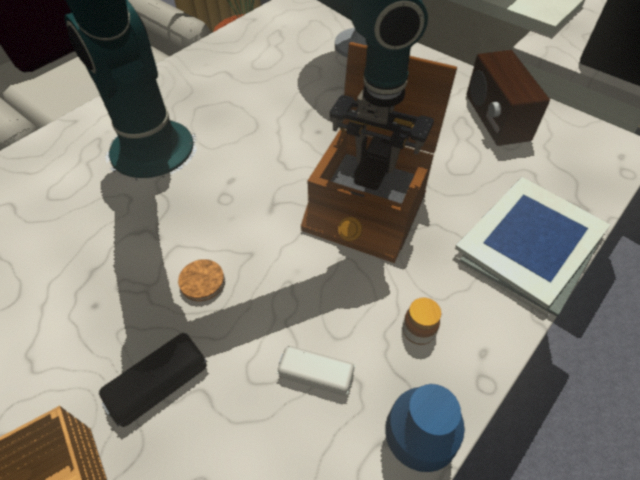

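View pics/over.png

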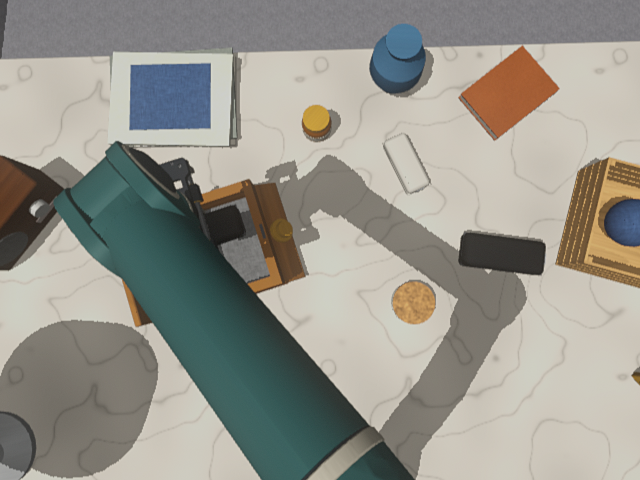

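Scene view: the case at about (375,165) px hangs over the tray, lined up with the chest, with the lid behind it and clear. I lower it while watching the force.

Run:
```python
from h import *
robot.hold(.2); f0=robot.observe()["contact_force"]
robot.servo_line(cw(-4,-8,72),60); print((robot.observe()["contact_force"]-f0).round(1))
for z in np.arange(70,54,-1.5):
    robot.servo_line(cw(-4,-8,z),20); f=robot.observe()["contact_force"]-f0; print(z,f.round(1))
    if f[2]>2.5: break
s=robot.observe();print(s["tcp_pos"],s["t"])
grip(.75); robot.hold(.2); robot.servo_line(cw(-4,-8,250),120)
print(robot.observe()["t"]); robot.movep(cw(-250,0,300),ori(0,-1)); robot.hold(.2)
snap("scene","end.png")
for n in("case","lid_edge","coasters","mug"):print(n,[w("scene",d["at"]) for d in viewer.pinpoint(n,"scene")][:3])
snap("top","endt.png")
for n in("case","lid_edge","coasters","mug"):print(n,[w("top",d["at"]) for d in viewer.pinpoint(n,"top")][:3])
print(robot.observe()["t"])
```

```text
[ 1.  -0.2  0.3]
70.0 [1.4 0.2 0.8]
68.5 [0.1 0.3 0.2]
67.0 [ 1.3  0.1 -0. ]
65.5 [1.1 0.2 0.4]
64.0 [ 0.7 -0.2 -0.3]
62.5 [ 0.6  0.5 -0.1]
61.0 [ 1.  -0.2  1.2]
59.5 [-1.  -0.1  6. ]
[552.54081207 205.63529002  60.02992144] 39.15
41.5
case [array([555.34243733, 204.80065085,  56.60116766]), array([ 5.10129689e+02, -3.78782622e+02,  4.49662245e-01]), array([ 7.15679056e+02, -1.77658266e+02,  5.56135972e-01])]
lid_edge [array([512.62179382, 324.12598179, 316.86223277]), array([ 415.89306564, -185.81557774,    1.82037998])]
coasters [array([ 4.13057346e+02, -1.84722906e+02,  1.07264985e-01])]
mug []
case [array([ 5.14288350e+02, -3.78808612e+02,  3.39281508e-03]), array([551.73154759, 205.90639855,  54.98605938])]
lid_edge [array([512.41869418, 322.06221012, 315.29686783]), array([555.31401177, 204.69348683,  57.38497488])]
coasters []
mug [array([551.13197945, 204.12634548,  54.41867139])]
43.1833
```

View pics/end.png

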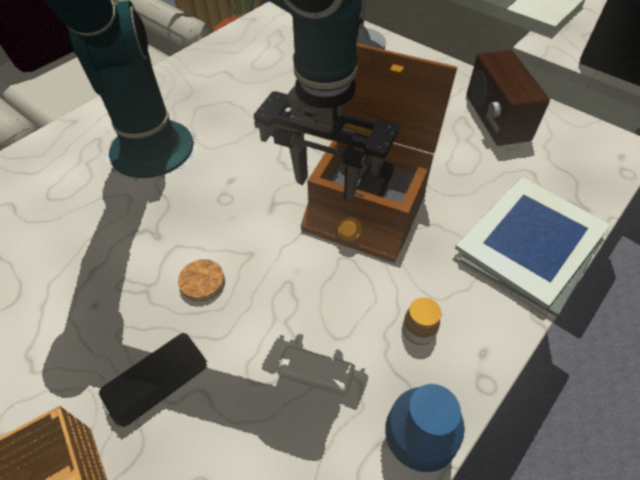

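The case lies flat in the tray, at about (375,180) px with z≈55–57. The lid is back, the coasters at (201,280) haven't moved, and the gripper is free in the air.

```bash
python3 -c "
from h import *
print(robot.job_done())"
```

```text
the job is handed in; nothing more can be done
None
```

I handed the job in at about 43 s: the lid stands fully back, the black case lies flat in the tray, and the coasters haven't moved, but the end pictures gave no reading on the mug, the steadying-step contact force was too small to see above sensor noise, and `job_done()` returned no verdict.

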